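# Set the portion dial and hold the sauce dispenser over the ramekin

### The arm

A 6-joint arm with a two-finger parallel gripper is mounted at the origin on the work surface. World frame = base frame: x ahead of the robot, y to its left, z up, the work surface at z = 0. Lengths are in m, angles in rad, forces in N, time in s.
With the tool pointing down it reaches from about 0.35 to 0.775 m from the base axis. Payload 7.3 kg.
Tool frame: the origin (TCP) lies at the very end of the fingers, on their centre line; the grasp point (between the pads) lies grip_point_offset behind it (grip_point_offset is the distance from the TCP to the grasp point, in m); z points along the fingers, y is the direction in which the jaws open and shut (so a half turn about z gives the same grasp; the last joint's range is limited). The gripper opens to 92 mm and grips with 3 to 60 N. Pads are 19 mm wide; open, the fingers measure 130 mm over their backs; the gripper's body (75 mm by 190 mm) begins 47 mm behind the grasp point.
Start: joints at [1.191, 0.342, 1.524, -0, 1.275, -0.146], TCP at [0.122, 0.511, 0.197] pointing down, gripper open.
Joint ranges: [-2.53, 2.53], [-0.77, 2.02], [0.04, 2.7], [-1, 4.14], [0.28, 2.66], [-3.11, 3.11]. Speed limits (rad/s): [2.57, 2.57, 3.14, 3.14, 3.14, 3.14].

### API

Orientations are given as [roll, pitch, yaw] about the fixed x, y, z axes, in that order (R = Rz(yaw) Ry(pitch) Rx(roll)).
In Python, from cell import * gives the robot as it stands.
- The arm moves only by the shell command python3 -m inch 'ROWS' [OPENING] [FORCE]. ROWS is JSON, a list that holds one entry, the list of rows, each a list of 4 numbers: the shift along the tool's x, y, z in mm, then the turn about the tool's z in rad. In form: [[[x, y, z, roll], ...]]. A call has 1 to 10 rows; each row shifts and turns the commanded pose from where the row before left it, along the tool's axes as they then stand; what a row does not reach is not made up. A row lasts 1/8 s, in which the tool goes at most 62.5 mm and 10.7 degrees, less where a joint would pass 70% of its speed; a pose out of reach is approached as far as the arm can. A call with a gripper value outside its range is refused whole. OPENING is the closure, from -1 (fully open) to 1 (shut), set as the call begins (- or left out, the last holds). The fingers move at their own pace and stop on an object; FORCE is the grip in N (left out, the last holds). Time passes only in rows, so rows that do not move let the fingers close. It gives the time, the measured TCP pose, the force and the opening at its end, in the units of the state.
- observe(): the state, without advancing time (a new reading comes with each control period).
- read_camera(name): name is "scene" or "top"; returns a dict with "img" (384x512x3 uint8, blue, green, red), "fx", "fy", "cx", "cy" (pixels), "k1" (the pictures are not rectified: a ray, as slopes to the right and down, at radius r is drawn at 1 + k1 r^2 times it, then the intrinsics apply), "eye" and "rotation" of the camera in the world. Camera axes: x right, y down, z forward; pixel columns grow to the right and rows downward; lengths in m; the calibration is good to about 2 mm. A picture is of the moment at which its call begins. There is no depth.
- hand_in(): hands the job in, once; it reports no verdict.
Trained networks look in the newest picture that a camera, given by its name, has taken for a name from the list of things; names that differ only in an ending like _2 or _b are one class to them, and where a whole thing is asked for, a point or a joint stands for the part that bears it (a point fixed in the world has none). Each returns a list of dicts, best first, with "conf" (0 to 1); they miss things now and then, are a little off and sometimes report something else, mostly with a low value. They report only what shows in the picture. A call takes as long as a camera call. They do not tell look-alikes from the thing itself.
- boxes_of(camera, label): "at" ([row, column] in pixels, amid what is visible of it).
- place_of(camera, label): "at" ([row, column] in pixels: a listed point, or the origin of a listed thing).
The state is a dict: "time": time; "qpos": joint angles; "qvel": joint speeds; "joint_efforts": joint torques, N m; "tool_pos": TCP position; "tool_rot": TCP orientation; "contact_force": force on the tool from outside, world axes, zero at the start; "torque": the same for the moment, N m; "opening": finger opening in m.
Only numpy, scipy, OpenCV 4.12 (cv2) and the standard library are available. Lean on these libraries where they do the work, as an engineer would, in place of code of your own. Each camera call takes 0.05 s, during which the arm holds its last target. There are 200 camera calls.

### The job

With the sauce dispenser still standing in its holder, turn its portion dial until the red end of the grip points at 4. Then lift the dispenser out of the holder by its top handle, keeping it level, and hold it level and still with its nozzle over the middle of the blue ramekin on the tray: above the rim, clear of it, but no more than a hand's breadth (about 80 mm) up. Finish while still holding it there; do not move or knock the ramekins, the yellow bottle or the shaker.

Things in the scene. Friction and masses are not known exactly. Their poses are not given: they have to be found in the camera images.
- dispenser: White box-shaped sauce dispenser, lid 230 x 90 mm, 0.5 to 0.8 kg. Point: nozzle tip, its lowest point, straight below handle and balance point; z up, x along its length, away from the dial. Above the tip: hopper underside 25 mm, lid top 131 mm. Hopper x -66 to 84, y +-42 mm. Stands loose in its holder (3 mm play), tip 12 mm above the work surface; lifts straight up, 52 mm to clear the walls.
- handle (a point): Centre of the black handle bar on the lid, at the balance point, 167 mm straight above the nozzle tip. Axes as the dispenser's: bar 64 mm long (x), 18 mm wide (y), 24 mm high (z), top 12 mm above this point, lid 36 mm below it. Grip it across y at its middle; off the middle the dispenser may swing out of level.
- dial_grip (a point): On the dial's vertical axis, at the height to grip its black bar: 44 mm long, 14 wide, top 12 mm above this point; grey disc 50 mm across below it, disc top 24 mm and lid 32 mm below this point. It lies at x = -105 mm, y = 0 in the dispenser's frame, 163 mm above the nozzle tip. One end of the bar is red: the pointer; see dial for its direction.
- dial (a joint): Dial angle in rad, growing clockwise seen from above, stops at 0 and 2.0. Numbers on the lid round it: 1 at 0, 2 at 0.4, 3 at 0.8, 4 at 1.2, 5 at 1.6, 6 at 2.0. The red end of the bar points along angle (pi + 1.0 - value), anticlockwise from the dispenser's +x; at 1.0 it points straight away from the handle. Friction (0.06 N m) holds it where it is left. Starts between 0 and 0.7.
- stand: The dispenser's holder, fixed: black base plate 200 x 140 x 6 mm with a steel frame 168 x 102 mm on it whose walls reach 62 mm above the work surface. Origin on the work surface, below the nozzle; x along its length, as the dispenser's.
- tray: Aluminium serving tray with blue and white checked liner, fixed, 320 (x) x 230 (y) mm, rim 18 mm high, floor 4 mm above the work surface. Origin at the middle of its underside. Both ramekins stand in it.
- ramekin_blue: The dark blue ramekin, an open round cup 80 mm across the mouth and 45 mm high, loose on the tray. Origin at the centre of its underside, 4 mm above the work surface; its rim is 45 mm above that.
- ramekin_white: A white ramekin of the same size, loose on the tray; leave it alone. Origin at the centre of its underside.
- sauce_bottle_mid (a point): Yellow squeeze bottle with pointed cap, 58 mm across, 185 mm high, standing; leave it alone. This point is on its axis 90 mm above its foot.
- shaker: Small glass shaker with steel cap, 42 mm across, 72 mm high, standing; leave it alone. Origin at the centre of its underside.
Mind the look-alikes: they are no part of the job. Of the things like the dispenser, leave any that is green; of the rest the larger one is meant.

How it is judged:
On the way, in this order (a step that is already met when the one before it is completed fails the run):
1. the dial stands at 4 (within 0.13 rad) while the dispenser is in its holder (value of joint dial between 1.07 and 1.33 rad and z of dispenser in the frame of stand below 0.022 m), for 0.3 s.
2. the dispenser is lifted clear of its holder, level (within 0.12 rad), with nothing but the gripper carrying it (height (world z) of dispenser above 0.068 m and angle between dispenser's own z axis and vertical below 0.12 rad and contact force between dispenser and stand below 0.1 N and contact force between the fingers and dispenser above 1 N), for 0.3 s.
At the end, for the whole second after the job is handed in: Held still (0.03 m/s, 0.15 rad/s) and level within 0.12 rad by the gripper alone, nozzle tip within 22 mm of the blue ramekin's axis, 5 to 100 mm above its rim; dial at 4 (1.07 to 1.33 rad); ramekins, bottle and shaker upright (0.2 rad), within 25 mm of their start (value of joint dial between 1.07 and 1.33 rad and angle between dispenser's own z axis and vertical below 0.12 rad and horizontal distance between dispenser and ramekin_blue below 0.022 m and z of dispenser in the frame of ramekin_blue between 0.05 and 0.145 m and linear speed of dispenser below 0.03 m/s and angular speed of dispenser below 0.15 rad/s and contact force between the fingers and dispenser above 1 N and contact force between dispenser and stand below 0.1 N and contact force between dispenser and tray below 0.1 N and contact force between dispenser and ramekin_blue below 0.1 N and contact force between dispenser and ramekin_white below 0.1 N and distance of each of ramekin_blue, ramekin_white, sauce_bottle_mid, shaker from where it was at the start of the episode below 0.025 m and angle between each of ramekin_blue, ramekin_white, sauce_bottle_mid, shaker's own z axis and vertical below 0.2 rad); the arm keeps its last pose, push and grip.
It fails at once if the dispenser is tipped by more than 0.35 rad (angle between dispenser's own z axis and vertical above 0.35 rad).
It fails at once if a ramekin, the bottle or the shaker is moved more than 25 mm or tipped (distance of any of ramekin_blue, ramekin_white, sauce_bottle_mid, shaker from where it was at the start of the episode above 0.025 m or angle between any of ramekin_blue, ramekin_white, sauce_bottle_mid, shaker's own z axis and vertical above 0.35 rad).
It also fails if it takes over 58 s, if anything falls off the work surface, if the arm or the gripper's body presses on something with over 40 N, if the wrist force passes 120 N, or if a joint passes its speed limit or range.

## Working session

There is one attempt and no reset: what is moved stays moved. The work goes in short steps, Python scripts to look and compute and a shell command to move; the robot and the scene stay as the last step left them, time stands still between calls to the robot, and variables do not carry over. Pictures are saved under pics/ and viewed, about 8 in all and at most 12, crops included, and the job is handed in when it is done.

```bash
mkdir -p pics; ls
cat > h.py <<'E'
from cell import *
import numpy as np, cv2
def ray(c,at):
    r,col=at
    K=np.array([[c["fx"],0,c["cx"]],[0,c["fy"],c["cy"]],[0,0,1.]])
    x,y=(col-c["cx"])/c["fx"],(r-c["cy"])/c["fy"]
    u,v=x,y
    for _ in range(30):
        s=1+c["k1"]*(u*u+v*v); u,v=x/s,y/s
    d=np.array(c["rotation"])@np.array([u,v,1.]); return np.array(c["eye"]),d
def at_z(c,at,z):
    e,d=ray(c,at); return e+d*(z-e[2])/d[2]
def proj(c,p):
    q=np.array(c["rotation"]).T@(np.array(p)-np.array(c["eye"])); u,v=q[:2]/q[2]; s=1+c["k1"]*(u*u+v*v)
    return np.array([c["cy"]+c["fy"]*v*s,c["cx"]+c["fx"]*u*s])
Z=dict(dispenser=.012,handle=.179,dial_grip=.175,stand=0,tray=0,ramekin_blue=.004,ramekin_white=.004,sauce_bottle_mid=.09,shaker=0)
E
python3 - <<'E'
from h import *
s=observe(); print(s)
ims=[]
for n in("top","scene"):
    c=read_camera(n); ims.append(c["img"]); cv2.imwrite(f"pics/{n}0.png",c["img"])
    print(n,c["eye"],c["fx"],c["k1"])
    for k in Z:
        for d in place_of(n,k)[:4]:
            print(n,k,round(d["conf"],2),np.round(d["at"],0),np.round(at_z(c,d["at"],Z[k]),3))
E
```

```text
pics
{'time': 0.0, 'qpos': array([ 1.19099856e+00,  3.42701577e-01,  1.52501053e+00,  2.85990174e-05,
        1.27540235e+00, -1.46010001e-01]), 'qvel': array([0.00033664, 0.00169521, 0.00058419, 0.0016697 , 0.00106924,
       0.00040903]), 'joint_efforts': array([ 9.35678072e-04, -4.31246674e+01, -2.44225502e+01,  7.19845318e-02,
        5.58976515e-02, -1.40426769e-04]), 'tool_pos': array([0.12142931, 0.5103023 , 0.19625824]), 'tool_rot': array([-3.14009102e+00, -2.48466495e-04,  2.90779635e+00]), 'contact_force': array([ 0.26061575, -0.07888582,  0.63074873]), 'torque': array([-0.01241135, -0.0075113 , -0.00189067]), 'opening': 0.09194834751159622}
top [0.3640334  0.06065529 1.32246129] 375.68201294750304 -0.04143569151487775Traceback (most recent call last):
  File "<stdin>", line 9, in <module>
  File "h.py", line 12, in at_z
    e,d=ray(c,at); return e+d*(z-e[2])/d[2]
                                       ~^^^
IndexError: invalid index to scalar variable.
```

```bash
sed -i 's/np.array(c\["rotation"\])/Rm(c)/g' h.py
cat >> h.py <<'E'
from scipy.spatial.transform import Rotation
def Rm(c): return Rotation.from_euler("xyz",c["rotation"]).as_matrix()
E
python3 - <<'E'
from h import *
for n in("top","scene"):
    c=read_camera(n); cv2.imwrite(f"pics/{n}0.png",c["img"])
    print(n,c["eye"],c["rotation"],c["fx"])
    for k in Z:
        for d in place_of(n,k)[:4]:
            print(n,k,round(d["conf"],2),np.round(d["at"],0),np.round(at_z(c,d["at"],Z[k]),3))
E
```

```text
top [0.3640334  0.06065529 1.32246129] [-2.98638102  0.00463017 -1.56197506] 375.68201294750304
top dispenser 0.7 [182. 148.] [0.6   0.46  0.012]
top dispenser 0.68 [193. 207.] [0.561 0.25  0.012]
top dispenser 0.66 [264. 145.] [0.312 0.456 0.012]
top handle 0.94 [173. 139.] [0.597 0.439 0.179]
top handle 0.68 [185. 201.] [0.561 0.245 0.179]
top handle 0.64 [268. 130.] [0.305 0.453 0.179]
top handle 0.15 [196. 204.] [0.526 0.233 0.179]
top dial_grip 0.73 [234. 117.] [0.407 0.499 0.175]
top dial_grip 0.59 [217. 202.] [0.46  0.24  0.175]
top dial_grip 0.48 [195. 121.] [0.528 0.496 0.175]
top stand 0.84 [193. 208.] [0.561 0.248 0.   ]
top tray 0.83 [200. 342.] [ 0.541 -0.23   0.   ]
top ramekin_blue 0.97 [223. 341.] [ 0.459 -0.224  0.004]
top ramekin_blue 0.72 [122. 286.] [ 0.828 -0.03   0.004]
top ramekin_white 0.92 [177. 339.] [ 0.624 -0.219  0.004]
top sauce_bottle_mid 0.72 [119. 282.] [ 0.808 -0.012  0.09 ]
top shaker 0.67 [184. 272.] [0.598 0.02  0.   ]
scene [ 1.05649388 -0.28673072  1.05032037] [-2.54596993e+00 -1.60525352e-03  9.12349297e-01] 418.05017383766045
scene dispenser 0
[... 194 characters left out ...]
ene handle 0.83 [141. 356.] [0.625 0.402 0.179]
scene handle 0.73 [152. 296.] [0.556 0.242 0.179]
scene dial_grip 0.62 [123. 358.] [0.578 0.461 0.175]
scene dial_grip 0.62 [ 85. 325.] [0.405 0.495 0.175]
scene dial_grip 0.49 [126. 268.] [0.43  0.246 0.175]
scene stand 0.77 [188. 288.] [0.543 0.239 0.   ]
scene tray 0.94 [274. 153.] [ 0.538 -0.233  0.   ]
scene ramekin_blue 0.79 [250. 136.] [ 0.447 -0.237  0.004]
scene ramekin_white 0.7 [292. 170.] [ 0.611 -0.223  0.004]
scene sauce_bottle_mid 0.86 [294. 270.] [ 0.798 -0.039  0.09 ]
scene sauce_bottle_mid 0.73 [132. 267.] [0.388 0.279 0.09 ]
scene shaker 0.75 [241. 242.] [0.605 0.018 0.   ]
scene shaker 0.65 [289. 169.] [ 0.601 -0.221  0.   ]
```

View pics/top0.png

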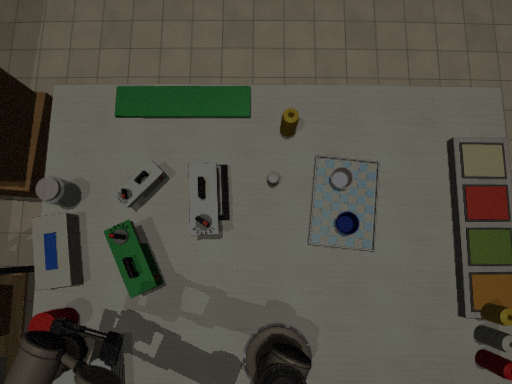

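View pics/scene0.png

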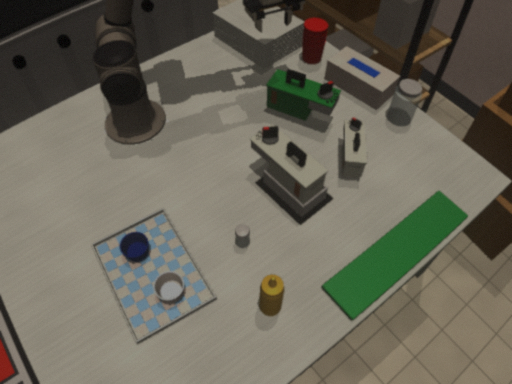

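Run:
```python
from h import *
out=[]
for n,(r0,c0) in(("top",(150,165)),("scene",(105,235))):
    c=read_camera(n); im=c["img"][r0:r0+100,c0:c0+100]; im=cv2.convertScaleAbs(im,alpha=1.5,beta=15)
    a=cv2.resize(im,(400,400),interpolation=cv2.INTER_CUBIC)
    b=a.copy()
    o=np.array([.559,.244]); yaw=0.03
    R=np.array([[np.cos(yaw),-np.sin(yaw)],[np.sin(yaw),np.cos(yaw)]])
    def P(x,y,z): q=proj(c,[*(o+R@[x,y]),z]); return tuple(int(v) for v in ((q[::-1]-[c0,r0]+.5)*4))
    def poly(pts,col): cv2.polylines(b,[np.array([P(*p) for p in pts])],True,col,1)
    poly([(x,y,.191) for x,y in((-.032,-.009),(.032,-.009),(.032,.009),(-.032,.009))],(0,255,255))
    poly([(-.105+.025*np.cos(t),.025*np.sin(t),.151) for t in np.linspace(0,6.3,30)],(0,255,0))
    # dial bar directions: value 0.3
    poly([(x,y,0.006) for x,y in((-.1,-.07),(.1,-.07),(.1,.07),(-.1,.07))],(255,0,255))
    out.append(np.hstack([a,b]))
cv2.imwrite("pics/crop1.png",cv2.resize(np.vstack(out),(600,600),interpolation=cv2.INTER_AREA));
```

```text
(no output)
```

View pics/crop1.png

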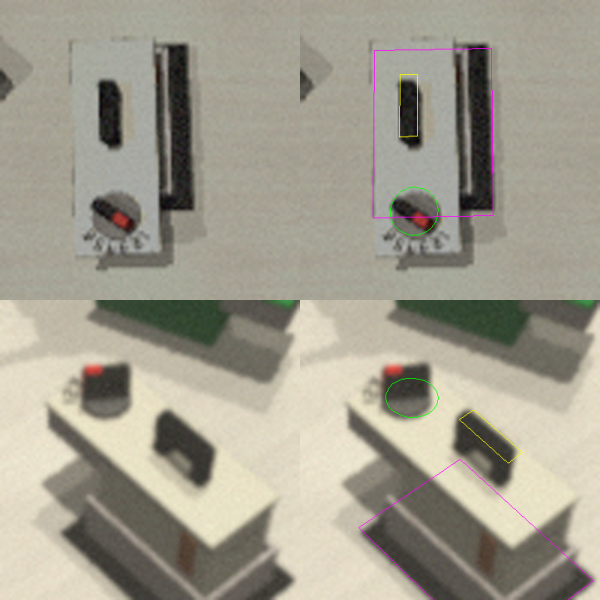

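The meant dispenser is the larger white one at top (193,207), standing in the black holder. The small white one at (182,148) is smaller and the one at (264,145) is green, so both are left alone. The overlays put the handle at about (0.554, 0.244) with yaw about 0.04. The red end points at about "1", so the dial reads about 0.12.

```bash
cat >> h.py <<'E'
def togo(p,psi=None):
    s=observe(); R=Rotation.from_euler("xyz",s["tool_rot"]).as_matrix()
    d=R.T@(np.array(p)-s["tool_pos"])*1000
    y=s["tool_rot"][2]
    print("t",round(s["time"],2),"pos",np.round(s["tool_pos"],4),"rot",np.round(s["tool_rot"],3),"togo mm",np.round(d,1),"roll",None if psi is None else np.round((y-psi+np.pi)%(2*np.pi)-np.pi,3),"F",np.round(s["contact_force"],1),"open",round(s["opening"],4))
E
python3 -c "
from h import *
print(grip_point_offset)
togo([.449,.240,.27],.92+np.pi)"
```

```text
0.0188
t 1.2 pos [0.1216 0.5107 0.1969] rot [ 3.142 -0.     2.908] togo mm [-381.2 -187.5  -73.1] roll -1.154 F [ 0.3  0.  -0.4] open 0.092
```

```bash
python3 -m inch '[[[0,0,-37,0],[0,0,-37,0],[-48,-24,0,0],[-48,-24,0,0],[-48,-24,0,0],[-48,-24,0,0],[-48,-24,0,0],[-48,-24,0,0],[-48,-24,0,0],[-45,-20,0,0]]]' -1 20
python3 -m inch '[[[0,0,0,-0.165],[0,0,0,-0.165],[0,0,0,-0.165],[0,0,0,-0.165],[0,0,0,-0.165],[0,0,0,-0.165],[0,0,0,-0.165],[0,0,0,0],[0,0,0,0]]]'
python3 - <<'E'
from h import *
togo([.449,.240,.196],.92+np.pi)
c=read_camera("top"); s=cv2.imwrite("pics/t2.png",cv2.resize(c["img"][140:270,150:270],None,fx=4,fy=4,interpolation=cv2.INTER_CUBIC))
for n in("top","scene"):
    c=read_camera(n)
    for k in("handle","dial_grip"):
        for d in place_of(n,k)[:4]:
            print(n,k,round(d["conf"],2),np.round(d["at"],1),np.round(at_z(c,d["at"],Z[k]),3))
E
```

```text
time: 2.45
tool_pos: [0.45, 0.2381, 0.2711]
tool_rot: [3.141, 0.0, 2.907]
contact_force: [0.6, 0.7, -0.3]
opening: 0.0918
time: 3.58
tool_pos: [0.4487, 0.2396, 0.2709]
tool_rot: [3.142, 0.0, -2.224]
contact_force: [0.6, 0.1, -0.4]
opening: 0.0917
t 3.58 pos [0.4487 0.2396 0.2709] rot [ 3.142  0.    -2.224] togo mm [-0.5 -0.  74.9] roll -0.002 F [ 0.6  0.1 -0.4] open 0.0917
top handle 0.91 [183.8 200.6] [0.564 0.246 0.179]
top handle 0.6 [263.8 127.8] [0.317 0.459 0.179]
top handle 0.59 [174.7 143.3] [0.591 0.427 0.179]
top dial_grip 0.67 [236.2 116.1] [0.4   0.501 0.175]
top dial_grip 0.63 [219.6 204.9] [0.453 0.23  0.175]
top dial_grip 0.45 [198.  123.4] [0.518 0.486 0.175]
scene handle 0.89 [ 76.4 295.9] [0.321 0.445 0.179]
scene handle 0.7 [149.3 297.8] [0.55  0.252 0.179]
scene handle 0.61 [143.  355.5] [0.63  0.395 0.179]
scene dial_grip 0.68 [129.  269.7] [0.443 0.241 0.175]
scene dial_grip 0.53 [124.2 357.5] [0.582 0.455 0.175]
scene dial_grip 0.51 [ 86.3 326.4] [0.41  0.494 0.175]
scene dial_grip 0.19 [242.4 243.6] [ 0.684 -0.032  0.175]
```

View pics/t2.png

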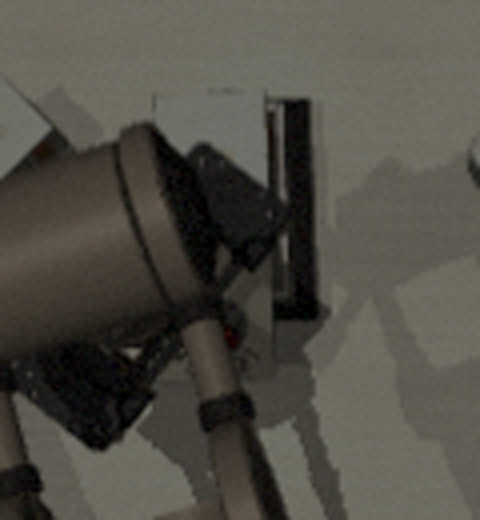

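The view from above is mostly hidden by the arm, with the red end visible at (232,337) beneath the gripper. The estimates agree within 1 cm, so I descend and watch the force.

```bash
python3 -m inch '[[[0,0,25,0],[0,0,20,0],[0,0,15,0],[0,0,0,0]]]'
python3 - <<'E'
from h import *
togo([.449,.240,.158],.92+np.pi)
c=read_camera("scene"); cv2.imwrite("pics/s3.png",cv2.resize(c["img"][80:200,220:340],None,fx=4.5,fy=4.5,interpolation=cv2.INTER_CUBIC))
E
```

```text
time: 4.42
tool_pos: [0.4481, 0.2394, 0.21]
tool_rot: [3.14, -0.002, -2.221]
contact_force: [-0.2, -0.5, 0.0]
opening: 0.0918
t 4.42 pos [0.4481 0.2394 0.21  ] rot [ 3.140e+00 -2.000e-03 -2.221e+00] togo mm [-1.2 -0.4 52. ] roll 0.001 F [-0.2 -0.5  0. ] open 0.0918
```

View pics/s3.png

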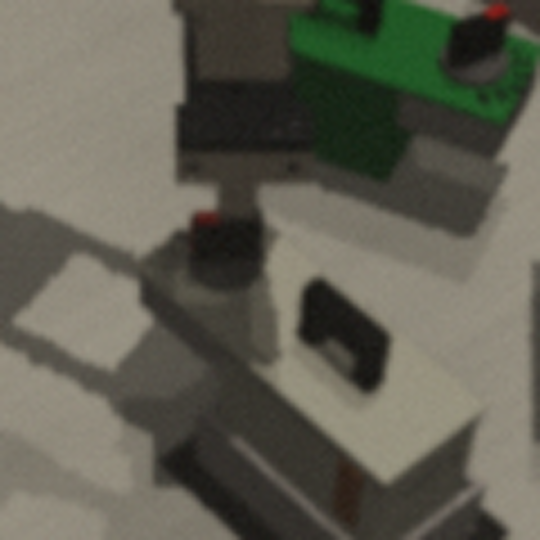

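Run:
```python
from h import *
c=read_camera("scene")
s=observe(); R=Rotation.from_euler("xyz",s["tool_rot"]).as_matrix()
for y in(-.055,-.046,0,.046,.055):
    for z in(0,-.04):
        q=proj(c,s["tool_pos"]+R@[0,y,z]); print(y,z,np.round((q[::-1]-[220,80])*4.5))
for v in(.187,.151): print(v,np.round((proj(c,[.449,.24,v])[::-1]-[220,80])*4.5))
```

```text
-0.055 0 [233. 254.]
-0.055 -0.04 [235. 208.]
-0.046 0 [232. 243.]
-0.046 -0.04 [235. 196.]
0 0 [230. 186.]
0 -0.04 [232. 140.]
0.046 0 [228. 133.]
0.046 -0.04 [230.  86.]
0.055 0 [227. 123.]
0.055 -0.04 [229.  76.]
0.187 [229. 214.]
0.151 [227. 252.]
```

The crop shows the near finger over the dial bar. The bar spans columns 192–263, centred at 228, which matches my predicted 229, so I go down and grip.

```bash
python3 -m inch '[[[0,0,18,0],[0,0,16,0],[0,0,10,0],[0,0,6,0],[0,0,0,0]]]'
python3 -m inch '[[[0,0,0,0],[0,0,0,0],[0,0,0,0],[0,0,0,0],[0,0,0,0],[0,0,0,0],[0,0,0,0],[0,0,0,0]]]' 1 15
python3 -c "
from h import *
togo([.449,.240,.158],-.16+np.pi); print(observe()['torque'])"
```

```text
time: 5.15
tool_pos: [0.4488, 0.2396, 0.161]
tool_rot: [3.142, 0.0, -2.22]
contact_force: [0.0, 0.3, 0.1]
opening: 0.0921
time: 6.15
tool_pos: [0.4487, 0.2396, 0.1609]
tool_rot: [3.142, 0.0, -2.22]
contact_force: [0.4, -0.3, -0.7]
opening: 0.0164
t 6.15 pos [0.4487 0.2396 0.1609] rot [ 3.142  0.    -2.22 ] togo mm [-0.5  0.   2.9] roll 1.081 F [ 0.4 -0.3 -0.7] open 0.0164
[0.08154223 0.05844292 0.01312456]
```

```bash
python3 -m inch '[[[0,0,0,0],[0,0,0,0],[0,0,0,0],[0,0,0,0]]]' 1 35
python3 -m inch '[[[0,0,0,0.11],[0,0,0,0.11],[0,0,0,0.11],[0,0,0,0.11],[0,0,0,0.11],[0,0,0,0.11],[0,0,0,0.11],[0,0,0,0.11],[0,0,0,0.11],[0,0,0,0.09]]]'
python3 -m inch '[[[0,0,0,0],[0,0,0,0]]]'
python3 -c "
from h import *
togo([.449,.240,.158],-.16+np.pi); print(observe()['torque'])"
```

```text
time: 6.65
tool_pos: [0.4487, 0.2396, 0.1609]
tool_rot: [3.142, 0.0, -2.22]
contact_force: [0.4, -0.2, -0.4]
opening: 0.0002
time: 7.9
tool_pos: [0.4487, 0.2396, 0.1609]
tool_rot: [3.142, 0.0, 2.98]
contact_force: [-0.6, -0.0, 0.4]
opening: 0.0005
time: 8.15
tool_pos: [0.4487, 0.2396, 0.1609]
tool_rot: [3.142, 0.0, 2.985]
contact_force: [0.3, 0.6, 0.3]
opening: 0.0005
t 8.15 pos [0.4487 0.2396 0.1609] rot [3.142 0.    2.985] togo mm [-0.2  0.5  2.9] roll 0.003 F [0.3 0.6 0.3] open 0.0005
[0.0102262  0.0399654  0.01477974]
```

The fingers closed on nothing, so I look again.

Run:
```python
from h import *
c=read_camera("scene"); a=cv2.resize(c["img"][80:200,220:340],None,fx=4,fy=4,interpolation=cv2.INTER_CUBIC)
s=observe(); q=(proj(c,s["tool_pos"])[::-1]-[220,80])*4; print("tcp scene crop",q)
t=read_camera("top"); b=cv2.resize(t["img"][170:260,160:235],(400,480),interpolation=cv2.INTER_CUBIC)
q=(proj(t,s["tool_pos"])[::-1]-[160,170])*5.333; print("tcp top crop",q)
cv2.imwrite("pics/s4.png",cv2.convertScaleAbs(np.hstack([a[:,:400],b]),alpha=1.6,beta=10))
```

```text
tcp scene crop [201.84672458 215.0155481 ]
tcp top crop [226.4337374  274.29265941]
```

View pics/s4.png

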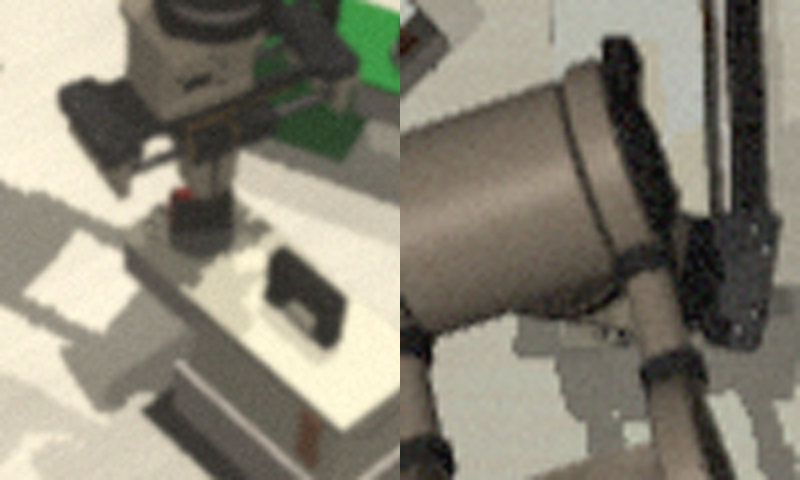

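Run:
```python
from h import *
t=read_camera("top"); s=read_camera("scene")
def tri(name,a,b):
    a=(150+a[1]/3,165+a[0]/3); b=(105+b[1]/3,235+b[0]/3)
    e1,d1=ray(t,a); e2,d2=ray(s,b)
    k=np.linalg.lstsq(np.stack([d1,-d2],1),e2-e1,rcond=None)[0]
    p,q=e1+k[0]*d1,e2+k[1]*d2; print(name,np.round((p+q)/2,3),"gap",np.round(np.linalg.norm(p-q)*1000,1))
tri("lid +x-y",(155,40),(212,248))
tri("lid -x-y",(160,255),(48,102))
tri("lid +x+y",(75,40),(278,195))
tri("dial bar top",(113,212),(107,68))
tri("disc",(116,215),(107,100))
tri("stand +x-y?",(190,45),(204,600-300))
tri("stand -x-y",(192,210),(62,234))
```

```text
lid +x-y [0.639 0.204 0.139] gap 3.7
lid -x-y [0.41  0.195 0.133] gap 6.4
lid +x+y [0.636 0.288 0.147] gap 1.1
dial bar top [0.45  0.236 0.189] gap 3.4
disc [0.45  0.239 0.142] gap 1.5
stand +x-y? [0.651 0.179 0.089] gap 22.5
stand -x-y [ 0.467  0.172 -0.003] gap 1.5
```

```bash
python3 -m inch '[[[0,0,-20,0],[0,0,-20,0],[0,0,-20,0],[0,0,0,0],[0,0,0,0]]]'
python3 - <<'E'
from h import *
c=read_camera("scene"); a=cv2.resize(c["img"][85:165,230:310],None,fx=7.5,fy=7.5,interpolation=cv2.INTER_CUBIC)
a=cv2.convertScaleAbs(a,alpha=1.6,beta=10)
s=observe(); print(s["tool_pos"],s["opening"])
for p,col in((s["tool_pos"],(255,0,255)),([.45,.239,.187],(0,255,0))):
    q=(proj(c,p)[::-1]-[230,85]+.5)*7.5; print(q); cv2.drawMarker(a,tuple(int(v) for v in q),col,cv2.MARKER_CROSS,20,1)
cv2.imwrite("pics/s5.png",a)
E
```

```text
time: 8.98
tool_pos: [0.4483, 0.2394, 0.2201]
tool_rot: [-3.141, -0.001, 2.983]
contact_force: [0.1, -0.5, 0.1]
opening: 0.0007
[0.448162   0.23941291 0.21990179] 0.0006505770389969922
[310.84297854 260.02056161]
[310.31975459 325.12518006]
```

View pics/s5.png

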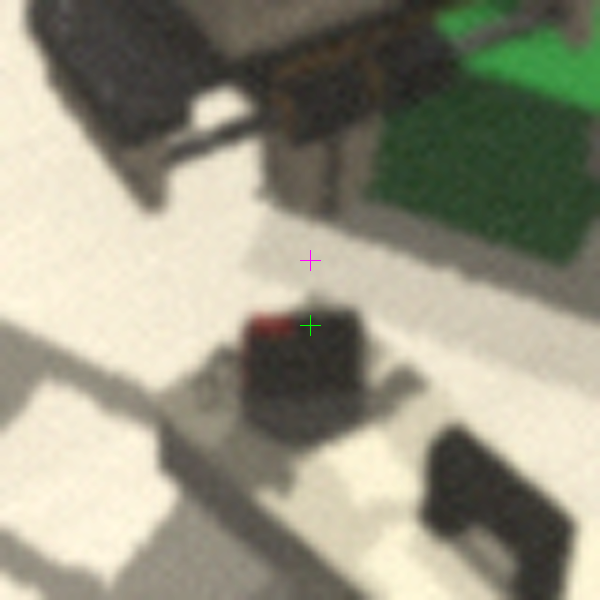

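Run:
```python
from h import *
p=np.array([.1216,.5107,.1969]); R=Rotation.from_euler("xyz",[np.pi,0,2.908]).as_matrix()
out=[]
for n,r0,c0 in(("top",304,40),("scene",0,230)):
    c=read_camera(n); im=cv2.imread(f"pics/{n}0.png")[r0:r0+80,c0:c0+100]
    a=cv2.convertScaleAbs(cv2.resize(im,None,fx=6,fy=6,interpolation=cv2.INTER_CUBIC)[:,:600],alpha=1.8,beta=20)
    for off,col in(([0,0,0],(255,0,255)),([0,.046,0],(0,255,0)),([0,-.046,0],(0,255,0)),([0,.0,-.066],(255,255,0))):
        q=(proj(c,p+R@off)[::-1]-[c0,r0]+.5)*6; print(n,off,np.round(q)); cv2.drawMarker(a,tuple(int(v) for v in q),col,cv2.MARKER_CROSS,14,1)
    out.append(a)
cv2.imwrite("pics/start.png",cv2.resize(np.vstack(out),(500,800*1)[:2] if 0 else (375,600)))
```

```text
top [0, 0, 0] [390. 171.]
top [0, 0.046, 0] [300. 146.]
top [0, -0.046, 0] [480. 196.]
top [0, 0.0, -0.066] [331. 202.]
scene [0, 0, 0] [256. 209.]
scene [0, 0.046, 0] [328. 190.]
scene [0, -0.046, 0] [183. 229.]
scene [0, 0.0, -0.066] [260. 108.]
```

View pics/start.png

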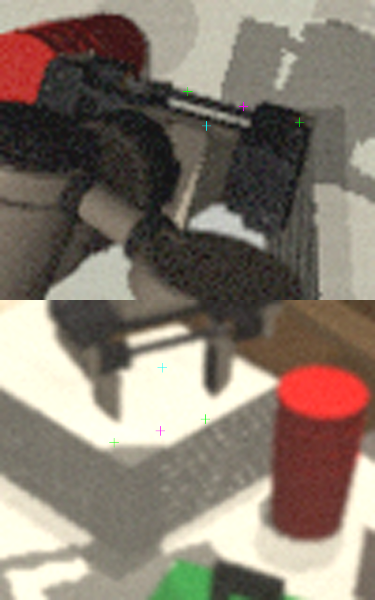

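Both pictures, taken at different poses, show the real fingertips about 23 mm higher than the reported TCP projects. The objects themselves triangulate well, so the tool reading seems biased in z by that much. I open, realign and go deeper in small steps while watching the force.

```bash
python3 -m inch '[[[0,0,0,-0.155],[0,0,0,-0.155],[0,0,0,-0.155],[0,0,0,-0.155],[0,0,0,-0.155],[0,0,0,-0.155],[0,0,0,-0.15],[0,0,0,0],[0,0,0,0]]]' -1 20
python3 -m inch '[[[0,0,20,0],[0,0,20,0],[0,0,15,0],[0,0,4,0],[0,0,0,0]]]'
python3 -m inch '[[[0,0,4,0],[0,0,4,0],[0,0,4,0],[0,0,0,0]]]'
python3 -m inch '[[[0,0,4,0],[0,0,4,0],[0,0,4,0],[0,0,0,0]]]'
```

```text
time: 10.25
tool_pos: [0.4486, 0.2395, 0.2206]
tool_rot: [3.141, -0.0, -2.223]
contact_force: [0.1, 0.4, -0.2]
opening: 0.0862
time: 10.88
tool_pos: [0.4488, 0.2396, 0.1621]
tool_rot: [3.142, 0.0, -2.221]
contact_force: [0.2, -0.5, 0.2]
opening: 0.092
time: 11.38
tool_pos: [0.4485, 0.2395, 0.1496]
tool_rot: [3.141, -0.001, -2.22]
contact_force: [-0.1, -0.1, 0.3]
opening: 0.0918
time: 11.88
tool_pos: [0.4484, 0.2395, 0.1375]
tool_rot: [3.141, -0.001, -2.22]
contact_force: [-0.0, 0.5, 0.6]
opening: 0.0917
```

```bash
python3 -m inch '[[[0,0,0,0],[0,0,0,0],[0,0,0,0],[0,0,0,0],[0,0,0,0],[0,0,0,0],[0,0,0,0],[0,0,0,0],[0,0,0,0],[0,0,0,0]]]' 1 15
python3 -m inch '[[[0,0,0,0],[0,0,0,0],[0,0,0,0]]]'
python3 -c "
from h import *
togo([.449,.240,.158],-.16+np.pi); print(observe()['torque'])"
```

```text
time: 13.12
tool_pos: [0.4485, 0.2396, 0.1379]
tool_rot: [3.141, -0.0, -2.22]
contact_force: [-1.7, 0.1, 0.6]
opening: 0.0141
time: 13.5
tool_pos: [0.4485, 0.2396, 0.1379]
tool_rot: [3.141, -0.0, -2.22]
contact_force: [-2.7, 0.8, -0.2]
opening: 0.014
t 13.5 pos [0.4485 0.2396 0.1379] rot [ 3.141 -0.    -2.22 ] togo mm [ -0.6  -0.1 -20.1] roll 1.081 F [-2.7  0.8 -0.2] open 0.014
[0.18811854 0.39308358 0.00390561]
```

```bash
python3 -m inch '[[[0,0,0,0.11],[0,0,0,0.11],[0,0,0,0.11],[0,0,0,0.11],[0,0,0,0.11],[0,0,0,0.11],[0,0,0,0.11],[0,0,0,0.11],[0,0,0,0.11],[0,0,0,0.09]]]' 1 25
python3 -m inch '[[[0,0,0,0],[0,0,0,0],[0,0,0,0]]]'
python3 -c "
from h import *
togo([.449,.240,.158],-.16+np.pi); print(observe()['torque'])"
```

```text
time: 14.75
tool_pos: [0.4492, 0.2393, 0.1379]
tool_rot: [-3.141, 0.001, 2.98]
contact_force: [0.7, -0.2, -0.3]
opening: 0.0142
time: 15.12
tool_pos: [0.449, 0.2395, 0.1379]
tool_rot: [3.141, 0.001, 2.984]
contact_force: [1.0, -0.4, -2.0]
opening: 0.0141
t 15.12 pos [0.449  0.2395 0.1379] rot [3.141e+00 1.000e-03 2.984e+00] togo mm [  0.1   0.5 -20.1] roll 0.002 F [ 1.  -0.4 -2. ] open 0.0141
[-0.11170264 -0.35256901 -0.08802731]
```

```bash
python3 -m inch '[[[0,0,0,0],[0,0,0,0],[0,0,0,0],[0,0,0,0],[0,0,0,0],[0,0,0,0],[0,0,0,0],[0,0,0,0]]]' -1 25
python3 -m inch '[[[0,0,-30,0],[0,0,-30,0],[0,0,-30,0],[0,-45,0,0],[0,-50,0,0],[0,-50,0,0],[0,-50,0,0],[0,-50,0,0],[0,0,0,0]]]'
python3 - <<'E'
from h import *
c=read_camera("top"); a=cv2.resize(c["img"][150:250,165:265],None,fx=6,fy=6,interpolation=cv2.INTER_CUBIC)
a=cv2.convertScaleAbs(a,alpha=1.5,beta=15); a=a[:,:390]
def P(p): q=(proj(c,p)[::-1]-[165,150]+.5)*6; return tuple(int(v) for v in q)
o=np.array([.554,.2445]);yaw=.04
R=np.array([[np.cos(yaw),-np.sin(yaw)],[np.sin(yaw),np.cos(yaw)]])
cv2.polylines(a,[np.array([P([*(o+R@p),.191]) for p in([-.032,-.009],[.032,-.009],[.032,.009],[-.032,.009])])],True,(0,255,255),1)
for p in([-.105,0],):
  w=o+R@p; t=np.pi+1.0-1.2+yaw; cv2.line(a,P([*w,.187]),P([*(w+.05*np.array([np.cos(t),np.sin(t)])),.187]),(0,255,0),1)
cv2.imwrite("pics/t6.png",a)
for n in("handle","dial_grip"):
  for d in place_of("top",n)[:4]: print(n,round(d["conf"],2),np.round(d["at"],1),np.round(at_z(c,d["at"],Z[n]),3))
# red blob & black bar centroid
hsv=cv2.cvtColor(c["img"],cv2.COLOR_BGR2HSV); 
m=(((hsv[...,0]<8)|(hsv[...,0]>172))&(hsv[...,1]>130))
ys,xs=np.nonzero(m[205:240,190:220]); print("red",ys.mean()+205,xs.mean()+190,len(ys),at_z(c,(ys.mean()+205,xs.mean()+190),.187))
E
```

```text
time: 16.12
tool_pos: [0.4487, 0.2396, 0.1379]
tool_rot: [3.141, 0.0, 2.983]
contact_force: [-0.3, 0.2, -0.4]
opening: 0.0884
time: 17.25
tool_pos: [0.4096, -0.005, 0.2281]
tool_rot: [-3.141, 0.0, 2.978]
contact_force: [0.1, 0.4, 0.0]
opening: 0.0917
handle 0.72 [173.  141.4] [0.597 0.433 0.179]
handle 0.71 [267.5 127.6] [0.306 0.459 0.179]
handle 0.57 [187.2 203.3] [0.553 0.238 0.179]
dial_grip 0.65 [217.1 203.7] [0.461 0.234 0.175]
dial_grip 0.46 [176.  338.9] [ 0.593 -0.183  0.175]
dial_grip 0.4 [194.4 121.9] [0.529 0.491 0.175]
red 224.48 200.36 25 [0.43754055 0.24164017 0.187     ]
```

View pics/t6.png

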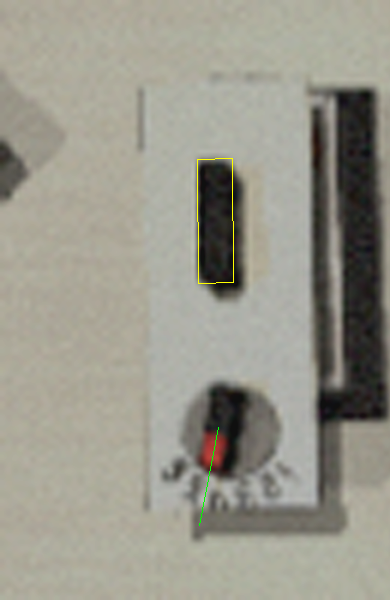

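```bash
cat > fit.py <<'E'
from h import *
from scipy.optimize import minimize
c=read_camera("top"); F=8; r0,c0=165,185
im=cv2.resize(c["img"][r0:r0+70,c0:c0+35],None,fx=F,fy=F,interpolation=cv2.INTER_CUBIC).astype(int)
hsv=cv2.cvtColor(im.clip(0,255).astype(np.uint8),cv2.COLOR_BGR2HSV)
dark=((im.max(2)<62)|(hsv[...,1]>110)&((hsv[...,0]<12)|(hsv[...,0]>168))).astype(np.uint8)
def hull(x,y,a,L,W,z0,z1):
    pts=[]
    for u in(-L/2,L/2):
        for v in(-W/2,W/2):
            for z in(z0,z1):
                p=[x+u*np.cos(a)-v*np.sin(a),y+u*np.sin(a)+v*np.cos(a),z]
                pts.append((proj(c,p)[::-1]-[c0,r0]+.5)*F)
    m=np.zeros(dark.shape,np.uint8); cv2.fillConvexPoly(m,cv2.convexHull(np.array(pts).astype(np.int32)),1); return m
def fit(x0,L,W,z0,z1,rows):
    d=dark.copy(); d[:rows[0]]=0; d[rows[1]:]=0
    f=lambda p:1-np.logical_and(hull(*p[:3],L,W,z0,z1),d).sum()/max(1,np.logical_or(hull(*p[:3],L,W,z0,z1),d).sum())
    best=min((minimize(f,np.add(x0,[0,0,k]),method="Nelder-Mead",options=dict(initial_simplex=np.add(np.add(x0,[0,0,k]),[[0,0,0],[.006,0,0],[0,.006,0],[0,0,.12]]))) for k in(-.15,0,.15)),key=lambda r:r.fun)
    return best.x,best.fun
h=fit([.554,.2445,.04],.064,.018,.167,.191,(0,(205-r0)*F)); b=fit([.449,.24,-.16],.044,.014,.153,.187,((208-r0)*F,70*F))
print("handle",h,"\nbar",b,"\nline yaw",np.arctan2(h[0][1]-b[0][1],h[0][0]-b[0][0]))
for y in(h[0][2],.04): print("value",1.0-(b[0][2]-y))
E
python3 fit.py
```

```text
handle (array([0.55249699, 0.24398268, 0.06505042]), np.float64(0.44096273472472536)) 
bar (array([ 0.44829078,  0.23877786, -0.20027935]), np.float64(0.49703613479496545)) 
line yaw 0.04990576194932789
value 1.2653297745619132
value 1.2402793502271419
```

The dial is on 4: the green guide line runs along the red end, and the estimates are 1.20–1.26. The handle overlay fits, with its centre at about (0.553, 0.244). Now for the handle.

```bash
python3 -m inch '[[[0,0,0,-0.1],[0,0,0,-0.1],[0,0,0,-0.01],[0,0,0,0]]]'; python3 -c "
from h import *
togo([.553,.244,.138],.045+np.pi)"
```

```text
time: 17.95
tool_pos: [0.41, -0.0016, 0.2279]
tool_rot: [3.141, -0.0, -3.091]
contact_force: [0.6, 0.0, 1.2]
opening: 0.0917
t 17.95 pos [ 0.41   -0.0016  0.2279] rot [ 3.141 -0.    -3.091] togo mm [-155.3  238.    89.9] roll 0.006 F [0.6 0.  1.2] open 0.0917
```

```bash
python3 -m inch '[[[-26,40,0,0],[-26,40,0,0],[-26,40,0,0],[-26,40,0,0],[-26,40,0,0],[-25,38,0,0],[0,0,0,0],[0,0,0,0]]]'; python3 -m inch '[[[0,0,25,0],[0,0,20,0],[0,0,15,0],[0,0,10,0],[0,0,10,0],[0,0,5,0],[0,0,5,0],[0,0,0,0]]]';python3 -c "
from h import *
togo([.553,.244,.138],.045+np.pi)"
```

```text
time: 18.95
tool_pos: [0.552, 0.2431, 0.2275]
tool_rot: [-3.141, -0.001, -3.091]
contact_force: [-0.2, 0.5, -0.5]
opening: 0.0915
time: 19.95
tool_pos: [0.5525, 0.2433, 0.1377]
tool_rot: [-3.142, -0.0, -3.09]
contact_force: [0.1, -0.7, 0.1]
opening: 0.0918
t 19.95 pos [0.5525 0.2433 0.1377] rot [-3.142 -0.    -3.09 ] togo mm [-0.5  0.7 -0.3] roll 0.006 F [ 0.1 -0.7  0.1] open 0.0918
```

```bash
python3 -m inch '[[[0,0,0,0],[0,0,0,0],[0,0,0,0],[0,0,0,0],[0,0,0,0],[0,0,0,0],[0,0,0,0],[0,0,0,0],[0,0,0,0],[0,0,0,0]]]' 1 50
python3 -m inch '[[[0,0,0,0],[0,0,0,0],[0,0,-4,0],[0,0,-4,0],[0,0,-4,0],[0,0,0,0]]]'
```

```text
time: 21.2
tool_pos: [0.5525, 0.2434, 0.1378]
tool_rot: [3.141, -0.0, -3.09]
contact_force: [-0.6, 1.8, -1.5]
opening: 0.0175
time: 21.95
tool_pos: [0.5527, 0.2433, 0.1503]
tool_rot: [3.141, 0.001, -3.09]
contact_force: [0.1, -0.1, -7.5]
opening: 0.0178
```

```bash
python3 -m inch '[[[0,0,-10,0],[0,0,-14,0],[0,0,-14,0],[0,0,-14,0],[0,0,-14,0],[0,0,-14,0],[0,0,-14,0],[0,0,-12,0],[0,0,-8,0],[0,0,0,0]]]'
python3 -m inch '[[[0,0,0,0],[0,0,0,0],[0,0,0,0],[0,0,0,0]]]'
python3 - <<'E'
from h import *
togo([.459,-.228,.264]); print(observe()["torque"])
c=read_camera("scene"); cv2.imwrite("pics/s7.png",cv2.resize(c["img"][0:320,110:390],None,fx=1.8,fy=1.8,interpolation=cv2.INTER_CUBIC))
for n in("top","scene"):
    c=read_camera(n)
    for d in place_of(n,"ramekin_blue")[:2]: print(n,np.round(d["conf"],2),np.round(d["at"],1),np.round(at_z(c,d["at"],.004),3))
    hsv=cv2.cvtColor(c["img"],cv2.COLOR_BGR2HSV); m=((abs(hsv[...,0].astype(int)-118)<12)&(hsv[...,1]>140)).astype(np.uint8)
    k,_,st,ct=cv2.connectedComponentsWithStats(m)
    for i in range(1,k):
        if st[i,4]>150:
            cn=cv2.findContours((_==i).astype(np.uint8),0,2)[0][0]; print(n,"blue",st[i],np.round(ct[i],1),"rim-centre approx at z.035:",np.round(at_z(c,ct[i][::-1],.035),3))
E
```

```text
time: 23.2
tool_pos: [0.5528, 0.2434, 0.2645]
tool_rot: [3.141, 0.001, -3.09]
contact_force: [-0.1, -0.5, -6.3]
opening: 0.0176
time: 23.7
tool_pos: [0.5525, 0.2433, 0.2638]
tool_rot: [3.142, -0.0, -3.09]
contact_force: [0.1, 0.4, -7.0]
opening: 0.0176
t 23.7 pos [0.5525 0.2433 0.2638] rot [ 3.142 -0.    -3.09 ] togo mm [ 1.175e+02 -4.659e+02 -2.000e-01] roll None F [ 0.1  0.4 -7. ] open 0.0176
[ 0.04236865  0.05503413 -0.01235684]
top 0.67 [222.7 341.7] [ 0.46  -0.225  0.004]
top blue [336 212  23  22 391] [346.9 222.9] rim-centre approx at z.035: [ 0.457 -0.237  0.035]
top blue [ 44 233  13  37 412] [ 50.2 250.8] rim-centre approx at z.035: [0.351 0.783 0.035]
scene 0.63 [248.5 135.7] [ 0.443 -0.235  0.004]
scene blue [349  59  29  18 171] [363.3  67.2] rim-centre approx at z.035: [0.311 0.809 0.035]
scene blue [128 242  19  15 182] [136.  249.5] rim-centre approx at z.035: [ 0.465 -0.237  0.035]
```

View pics/s7.png

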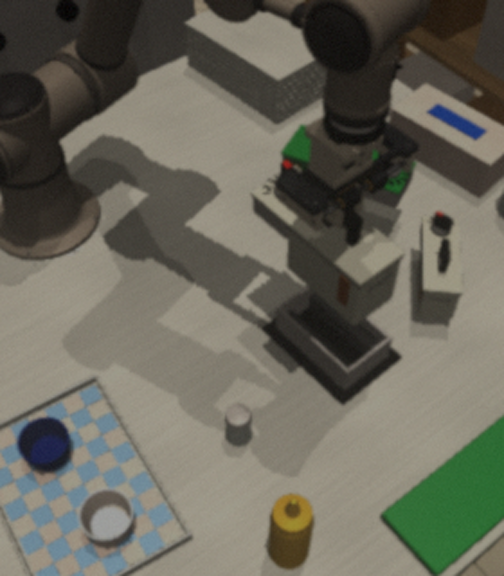

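Run:
```python
from h import *
c=read_camera("top"); print("top rim",at_z(c,(222.7,347.3),.049), "px size mm", 1000*(at_z(c,(222.7,336),.049)-at_z(c,(222.7,358.5),.049)))
c=read_camera("scene"); print("scene rim from crop",at_z(c,(0+440/1.8,110+45/1.8),.049))
togo([.458,-.235,.264])
```

```text
top rim [ 0.45659265 -0.23457277  0.049     ] px size mm [-0.52217283 76.57692668  0.        ]
scene rim from crop [ 0.45767858 -0.2325118   0.049     ]
t 24.05 pos [0.5526 0.2433 0.264 ] rot [ 3.141  0.    -3.09 ] togo mm [ 1.189e+02 -4.728e+02 -1.000e-01] roll None F [ 0.  -0.1 -7.2] open 0.0178
```

```bash
python3 -m inch '[[[4,-15,0,0],[6,-25,0,0],[8,-32,0,0],[8,-32,0,0],[8,-32,0,0],[8,-32,0,0],[8,-32,0,0],[8,-32,0,0],[8,-32,0,0],[8,-32,0,0]]]'
python3 -m inch '[[[8,-32,0,0],[8,-32,0,0],[8,-32,0,0],[8,-32,0,0],[7,-25,0,0],[5,-17,0,0],[3,-6,0,0],[0,0,0,0],[0,0,0,0],[0,0,0,0]]]'
python3 -c "
from h import *
togo([.457,-.234,.214])"
```

```text
time: 25.3
tool_pos: [0.4929, -0.0578, 0.2642]
tool_rot: [-3.141, 0.0, -3.091]
contact_force: [0.7, 0.4, -6.4]
opening: 0.0179
time: 26.55
tool_pos: [0.4561, -0.2336, 0.264]
tool_rot: [3.141, 0.0, -3.089]
contact_force: [-0.6, -0.7, -7.1]
opening: 0.0173
t 26.55 pos [ 0.4561 -0.2336  0.264 ] rot [ 3.141  0.    -3.089] togo mm [-0.9 -0.5 50. ] roll None F [-0.6 -0.7 -7.1] open 0.0173
```

```bash
python3 -m inch '[[[0,0,6,0],[0,0,8,0],[0,0,8,0],[0,0,8,0],[0,0,6,0],[0,0,4,0],[0,0,0,0],[0,0,0,0],[0,0,0,0],[0,0,0,0]]]'
python3 - <<'E'
from h import *
togo([.457,-.234,.224]); ims=[]
for n,(r,k) in(("top",(130,290)),("scene",(150,60))):
    c=read_camera(n); a=cv2.convertScaleAbs(cv2.resize(c["img"][r:r+160,k:k+130],None,fx=3,fy=3,interpolation=cv2.INTER_CUBIC),alpha=1.5,beta=10)
    for p,col in(([.457,-.234,.049],(255,0,255)),([.457,-.234,.098],(0,255,0)),([.457,-.234,.229],(0,255,255))):
        q=(proj(c,p)[::-1]-[k,r]+.5)*3; cv2.drawMarker(a,tuple(int(v) for v in q),col,cv2.MARKER_CROSS,14,1)
    ims.append(a)
    for nm in("dispenser","ramekin_blue","handle"):
        for d in place_of(n,nm)[:3]:
            if (n=="top")==(d["at"][1]>250): print(n,nm,round(d["conf"],2),np.round(d["at"]),np.round(at_z(c,d["at"],{"dispenser":.1,"handle":.264,"ramekin_blue":.004}[nm]),3))
cv2.imwrite("pics/end.png",np.hstack(ims))
E
```

```text
time: 27.8
tool_pos: [0.456, -0.2343, 0.2241]
tool_rot: [-3.141, 0.0, -3.09]
contact_force: [0.4, 0.3, -7.6]
opening: 0.018
t 27.8 pos [ 0.456  -0.2343  0.2241] rot [-3.141  0.    -3.09 ] togo mm [-1.   0.3  0.1] roll None F [ 0.4  0.3 -7.6] open 0.018
top dispenser 0.64 [219. 350.] [ 0.464 -0.23   0.1  ]
top ramekin_blue 0.55 [223. 340.] [ 0.458 -0.219  0.004]
top handle 0.86 [215. 365.] [ 0.463 -0.236  0.264]
scene dispenser 0.72 [232. 129.] [ 0.447 -0.23   0.1  ]
scene ramekin_blue 0.65 [248. 134.] [ 0.44  -0.239  0.004]
scene handle 0.88 [199. 109.] [ 0.447 -0.237  0.264]
```

View pics/end.png

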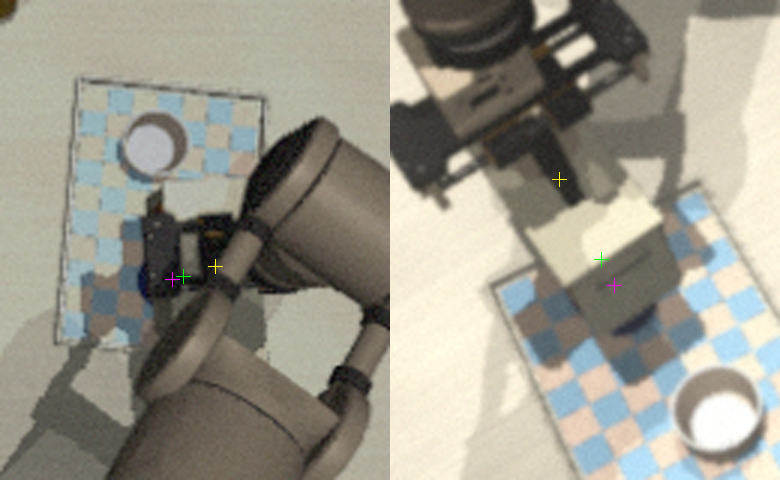

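The picture shows the dispenser hanging level over the blue ramekin, with the white ramekin undisturbed. The network places nozzle and ramekin centre within a few mm of each other.

```bash
python3 -c "
from cell import *
print(abs(observe()['qvel']).max()); print(hand_in())"
```

```text
0.0016981923443472305
the job is handed in; nothing more can be done
None
```

I set the dial to 4 with the dispenser still in its holder and lifted the dispenser level by the handle. I handed in while holding it still over the blue ramekin.

**Last checks:**
- **Dial:** my estimates were 1.20 to 1.26 rad, against a target of 1.2. They come from the tool angle and a rough image fit. I did not measure the dial again after lifting.
- **Hold:** the fingers stopped at 18 mm on the handle, carrying about 7 N. The tool was level and the joints were near zero speed.
- **Position:** the tool was within about 2 mm of the ramekin's measured axis. The nozzle tip was about 49 mm above the rim by lift height.
- **Surroundings:** the white ramekin looked undisturbed in the final picture. The bottle and shaker were upright after the lift, but I did not check them again after the carry.

**What disagreed:**
- **Fingertip height:** the real fingertips sat about 23 mm higher than the reported tool position. Because of this, the first attempt on the dial closed on air and moved nothing. I corrected for it in both grasps that followed.
- **Ramekin position:** the trained networks disagreed by about 15 mm, so I used its rim as seen by both cameras, which agreed within about 2 mm.

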